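# Clear the code reader and present the blue bracket

## Task

Use the orange scraper block, not the fingers, to wipe the three loose copper chips off the code reader's top into the white tray attached to it, then set the scraper down on the bench clear of the reader and let go. Then take the blue bracket by its rib, carry it over the row of white cartons and finish while holding it still and level about one centimetre above the reader's dark glass window, base plate down, centred and with its long side along the window's long side, never letting it touch the reader. Leave the cartons, the other two brackets, the cutter and the jar where they are.

Things in the scene. Friction and masses are not known exactly. Their poses are not given: they have to be found in the camera images.
- reader: fixed code reader, grey box 170 (x) x 150 (y) x 45 mm high, flat top without rim; origin at the centre of its underside, z up. Joined to its +y side is an open white tray, 170 mm along x, from y = 75 to 155 mm, floor 4 mm and walls 4 mm thick, 25 mm high; chips pushed over the +y edge drop into it
- window (a point): centre of the dark glass window (100 x 60 mm, long side along x, yellow border) flush with the reader's top, 45 mm above the bench; axes as the reader's
- tray_floor (a point): centre of the tray's floor, 113 mm from the reader's centre along its +y, 4 mm above the bench
- scraper: scraper block: black and orange foot 120 long (x) x 28 thick (y) x 22 mm high, with an orange grip 70 long x 24 thick on it, its top 72 mm above the underside; 0.16 kg; origin at the centre of the underside, z up; stands upright on the bench beyond the tray and can be held across the grip's 24 mm
- chip0: loose copper chip 16 x 12 x 8 mm, 12 g, on the reader's top; origin at the centre of its underside
- chip1: loose copper chip 14 x 14 x 9 mm, 12 g, on the reader's top; origin at the centre of its underside
- chip2: loose copper chip 18 x 11 x 10 mm, 12 g, on the reader's top; origin at the centre of its underside
- bracket_blue: blue bracket to be presented, about 0.28 kg: base plate 90 x 50 x 8 mm with an upright rib 60 long x 16 thick along the middle, its top 52 mm above the underside; origin at the centre of the underside, x along the plate's long side and the rib, z up; stands on the bench at a yaw of 70 to 110 degrees
- bracket_white: white bracket, not to be disturbed: base plate 90 x 50 x 8 mm with an upright rib 60 long x 16 thick along the middle, its top 52 mm above the underside; origin at the centre of the underside, x along the plate's long side and the rib, z up; stands on the bench at a yaw of 70 to 110 degrees
- bracket_yellow: yellow bracket, not to be disturbed: base plate 90 x 50 x 8 mm with an upright rib 60 long x 16 thick along the middle, its top 52 mm above the underside; origin at the centre of the underside, x along the plate's long side and the rib, z up; stands on the bench at a yaw of 70 to 110 degrees
- carton0: white carton with a coloured band, 85 (x) x 45 (y) mm and 85 mm tall, standing in the row between the brackets and the reader; origin at the centre of its underside; not to be disturbed
- carton1: white carton with a coloured band, 85 (x) x 45 (y) mm and 105 mm tall, standing in the row between the brackets and the reader; origin at the centre of its underside; not to be disturbed
- carton2: white carton with a coloured band, 85 (x) x 45 (y) mm and 95 mm tall, standing in the row between the brackets and the reader; origin at the centre of its underside; not to be disturbed
- box_cutter: red box cutter lying on the bench, 110 (x) x 20 x 14 mm, origin at the centre of its underside; not to be disturbed
- ink_jar: jar with a green label and red cap, 60 mm across, 75 mm tall, origin at the centre of its underside; not to be disturbed
Things that resemble listed ones, but are neither listed nor needed, are in the scene too. Of the things shaped like the bracket_blue, the blue one is meant.

How it is judged:
On the way, in this order (a step that is already met when the one before it is completed fails the run):
1. the scraper is held and lifted off the bench (height (world z) of scraper above 0.02 m and contact force between scraper and the fingers above 1 N), for 0.1 s.
2. all three chips are in the white tray (y of chip0 in the frame of reader between 0.075 and 0.155 m and x of chip0 in the frame of reader between -0.085 and 0.085 m and z of each of chip0, chip1, chip2 in the frame of reader below 0.035 m and y of chip1 in the frame of reader between 0.075 and 0.155 m and x of chip1 in the frame of reader between -0.085 and 0.085 m and y of chip2 in the frame of reader between 0.075 and 0.155 m and x of chip2 in the frame of reader between -0.085 and 0.085 m), for 0.2 s.
3. the scraper stands or lies on the bench, let go, clear of the reader (height (world z) of scraper below 0.03 m and contact force between scraper and the fingers below 0.05 N and contact force between scraper and reader below 0.05 N and linear speed of scraper below 0.02 m/s), for 0.2 s.
4. the blue bracket, in the fingers, passes over the line of the cartons at least 88 mm up (height (world z) of bracket_blue above 0.088 m and world y of bracket_blue between -0.14 and -0.05 m and contact force between bracket_blue and the fingers above 1 N), for 0.02 s.
At the end, for the whole second after the job is handed in: Blue bracket held still by the fingers alone, level within 0.12 rad, underside 3-20 mm above the window, centred within 12 mm, long sides within 0.14 rad; chips in the tray; scraper on the bench, released, not touching the reader (all of step 2 and all of step 3 and z of bracket_blue in the frame of window between 0.003 and 0.02 m and horizontal distance between bracket_blue and window below 0.012 m and angle between the x axis of bracket_blue and the x axis of window, either way round below 0.14 rad and angle between bracket_blue's own z axis and vertical below 0.12 rad and linear speed of bracket_blue below 0.02 m/s and contact force between bracket_blue and the fingers above 1 N and contact force between bracket_blue and reader below 0.05 N and contact force between bracket_blue and chip0 below 0.05 N and contact force between bracket_blue and chip1 below 0.05 N and contact force between bracket_blue and chip2 below 0.05 N and contact force between bracket_blue and scraper below 0.05 N); the arm keeps its last pose, push and grip.
It fails at once if the blue bracket touches the reader (contact force between bracket_blue and reader above 0.5 N).
It fails at once if the fingers push a chip (contact force between any of chip0, chip1, chip2 and the fingers above 0.3 N).
It fails at once if a carton, another bracket, the cutter or the jar is moved by more than 15 mm (distance of any of bracket_white, bracket_yellow, carton0, carton1, carton2, box_cutter, ink_jar from where it was at the start of the episode above 0.015 m).
It also fails if it takes over 67 s, if anything falls off the work surface, if the arm or the gripper's body presses on something with over 40 N, if the wrist force passes 120 N, or if a joint passes its speed limit or range.

## Robot

A 6-joint arm with a two-finger parallel gripper is mounted at the origin on the work surface. World frame = base frame: x ahead of the robot, y to its left, z up, the work surface at z = 0. Lengths are in m, angles in rad, forces in N, time in s.
With the tool pointing down it reaches from about 0.25 to 0.8 m from the base axis. Payload 8.5 kg.
Tool frame: the origin (TCP) lies midway between the tips of the shut fingers; the grasp point (between the pads) lies 19 mm behind it (env.tcp_to_grasp is the distance from the TCP to the grasp point, in m); z points along the fingers, y is the line along which they close (so a half turn about z gives the same grasp; the last joint's range is limited). The gripper opens to 85 mm and grips with 20 to 120 N. Pads are 22 mm wide; open, the fingers measure 114 mm over their backs; the gripper's body (76 mm by 85 mm) begins 54 mm behind the grasp point. The pads swing forward as they close: fully open they stand 13 mm farther back than shut.
Start: joints at [-1.13, 0.238, -0.013, 1.319, 0, 1.571], TCP at [0.224, -0.475, 0.231] pointing down, gripper open.
Joint ranges: [-2.66, 2.66], [-1.03, 1.9], [-1.14, 1.46], [-1.82, 2.27], [-1.45, 1.34], [-3.14, 3.14]. Speed limits (rad/s): [2.22, 2.22, 2.79, 3.14, 3.14, 3.14].

## Interface

Orientations are given as a rotation vector (axis times angle).
In Python, from rig import env gives the robot as it stands.
- The arm moves only by the tool play_rows, never from a script. Its argument "rows" is a list of rows, each a list of 4 numbers: the shift along the world's x, y, z in mm, then the turn about the world's z in degrees. In form: [[x, y, z, roll], ...]. A call has 1 to 8 rows; each row shifts and turns the commanded pose from where the row before left it; what a row does not reach is not made up. A row lasts 1/8 s, in which the tool goes at most 62.5 mm and 10.7 degrees, less where a joint would pass 70% of its speed; a pose out of reach is approached as far as the arm can. A call with a gripper value outside its range is refused whole. "fingers" is the finger opening in mm, from 0 to 85.4, set as the call begins (left out, the last holds). The fingers move at their own pace and stop on an object; "grip_force" is the grip in N (left out, the last holds). Time passes only in rows, so rows that do not move let the fingers close. It gives the time, the measured TCP pose, the force, the opening and the grip force at its end, in the units of the state.
- env.get_state(): the state, without advancing time (a new reading comes with each control period).
- env.camera(name): name is "scene" or "top" or "wrist"; returns the picture (384x512x3 uint8, blue, green, red); there is no depth.
- env.camera_model(name): a dict with "camera_matrix" (3x3 intrinsics, pixels), "R" (3x3) and "t" (3): a world point X has camera coordinates R X + t; the wrist camera has in their place "hand_eye" (4x4, takes a point from camera to tool coordinates, whose origin is the TCP and whose axes are the flange's). Camera axes: x right, y down, z forward; pixel columns grow to the right and rows downward; lengths in m; the calibration is good to about 2 mm. The wrist camera is an equidistant fisheye: a pixel r from the principal point sees the ray r / f radians off the axis. A picture is of the moment at which its call begins: read the wrist's pose just before it. camera_model takes no time and is no camera call.
- env.job_done(): hands the job in; it is judged then, once.
Trained networks look in the newest picture that a camera, given by its name, has taken for a name from the list of things; names that differ only in an ending like _2 or _b are one class to them, and where a whole thing is asked for, a point or a joint stands for the part that bears it (a point fixed in the world has none). Each returns a list of dicts, best first, with "score" (0 to 1); they miss things now and then, are a little off and sometimes report something else, mostly with a low value. They report only what shows in the picture. A call takes as long as a camera call. They do not tell look-alikes from the thing itself.
- env.silhouettes(name, camera): "region" (384x512 bool, what is visible of it).
- env.place_of(name, camera): "centre" ([x, y, z] in m, in world coordinates, good to about 4 mm: a listed point, or the origin of a listed thing).
The state is a dict: "time_s": time; "joint_positions": joint angles; "joint_velocities": joint speeds; "effort": joint torques, N m; "position": TCP position; "tool_rot": TCP orientation; "contact_force": force on the tool from outside, world axes, zero at the start; "moment": the same for the moment, N m; "gripper_width": finger opening in m; "grip_force": force on a finger pad.
Only numpy, scipy, OpenCV 4.12 (cv2) and the standard library are available. Lean on these libraries where they do the work, as an engineer would, in place of code of your own. Each camera call takes 0.05 s, during which the arm holds its last target. There are 200 camera calls.

## Working session

There is one attempt and no reset: what is moved stays moved. The work goes in short steps, Python scripts to look and compute and a tool call to move; the robot and the scene stay as the last step left them, time stands still between calls to the robot, and variables do not carry over. Pictures are saved under pics/ and viewed, at most 10 in all, crops included, and the job is handed in when it is done.

Besides the shell and the picture viewer there is one more tool, called after "Call:" in YAML: its name, and indented under it one key for each argument. play_rows: Moves the arm, as the interface text tells. Its arguments: {"type":"object","properties":{"rows":{"type":"array"},"fingers":{"type":"number"},"grip_force":{"type":"number"}},"required":["rows"]}

```bash
ls; mkdir -p pics; python3 - <<'E'
from rig import env
import cv2,numpy as np
for c in ["scene","top"]:
    im=env.camera(c); cv2.imwrite(f"pics/{c}0.png",im)
    for n in ["reader","window","tray_floor","scraper","chip0","chip1","chip2","bracket_blue","bracket_white","bracket_yellow","carton0","carton1","carton2","box_cutter","ink_jar"]:
        r=env.place_of(n,c)
        print(c,n,[(np.round(d["centre"],3).tolist(),round(d["score"],2)) for d in r[:4]])
s=env.get_state();print(s["position"],s["tool_rot"],s["time_s"],env.tcp_to_grasp)
for c in ["scene","top"]:
    m=env.camera_model(c);print({k:np.round(v,3).tolist() for k,v in m.items()})
E
```

```text
pics
scene reader [([0.576, 0.059, 0.002], 0.86), ([0.652, -0.098, -0.002], 0.45)]
scene window [([0.576, 0.065, 0.041], 0.75)]
scene tray_floor [([0.552, 0.17, 0.0], 0.81), ([0.393, -0.089, -0.001], 0.23)]
scene scraper [([0.512, 0.4, 0.003], 0.68)]
scene chip0 [([0.595, 0.099, 0.045], 0.46), ([0.582, 0.044, 0.046], 0.39), ([0.54, 0.061, 0.047], 0.38), ([0.512, 0.404, 0.002], 0.33)]
scene chip1 [([0.595, 0.099, 0.045], 0.46), ([0.582, 0.044, 0.046], 0.39), ([0.54, 0.061, 0.047], 0.38), ([0.512, 0.404, 0.002], 0.33)]
scene chip2 [([0.595, 0.099, 0.045], 0.46), ([0.582, 0.044, 0.046], 0.39), ([0.54, 0.061, 0.047], 0.38), ([0.512, 0.404, 0.002], 0.33)]
scene bracket_blue [([0.391, -0.44, 0.0], 0.91), ([0.633, -0.401, -0.001], 0.74), ([0.514, -0.385, 0.002], 0.63)]
scene bracket_white [([0.414, -0.263, 0.001], 0.81)]
scene bracket_yellow [([0.65, -0.24, -0.0], 0.72), ([0.54, 0.058, 0.045], 0.47), ([0.649, -0.096, 0.001], 0.31), ([0.578, 0.06, 0.044], 0.19)]
scene carton0 [([0.397, -0.093, -0.002], 0.81), ([0.649, -0.095, -0.002], 0.75), ([0.533, -0.086, 0.0], 0.62)]
scene carton1 [([0.3
[... 1565 characters left out ...]
([0.649, -0.098, 0.005], 0.87), ([0.512, 0.398, 0.0], 0.69), ([0.528, -0.093, -0.002], 0.62)]
top box_cutter [([0.728, 0.2, 0.002], 0.48)]
top ink_jar [([0.673, 0.404, -0.001], 0.6), ([0.546, 0.059, 0.045], 0.33)]
[ 0.22398518 -0.47477495  0.23127685] [-3.06550750e+00 -6.86833212e-01  8.93443942e-05] 1.6 0.0187
{'camera_matrix': [[403.656, 0.0, 252.916], [0.0, 403.656, 196.641], [0.0, 0.0, 1.0]], 'R': [[-0.456, 0.89, 0.014], [0.678, 0.358, -0.642], [-0.576, -0.283, -0.767]], 't': [0.267, -0.366, 1.503]}
{'camera_matrix': [[474.717, 0.0, 253.264], [0.0, 474.717, 190.982], [0.0, 0.0, 1.0]], 'R': [[0.01, -1.0, -0.004], [-0.998, -0.01, -0.069], [0.069, 0.004, -0.998]], 't': [0.005, 0.548, 1.42]}
```

View both.

View pics/top0.png

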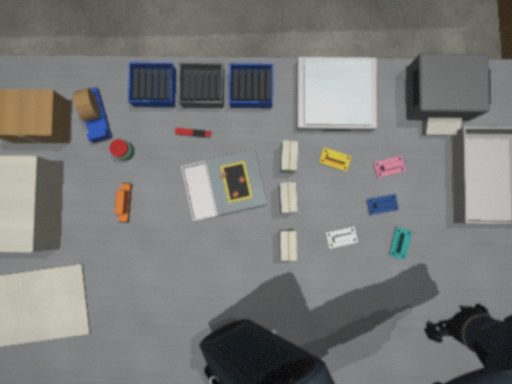

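View pics/scene0.png

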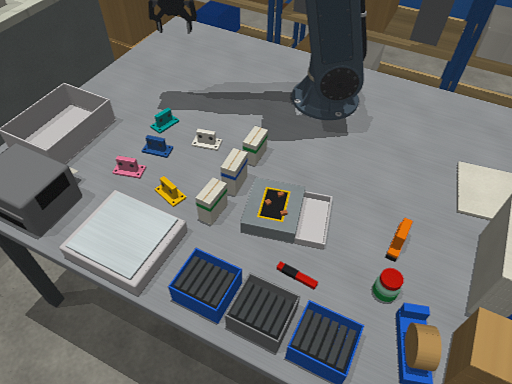

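```bash
cat > fit.py <<'E'
import numpy as np,cv2
from scipy.optimize import minimize
def corners(b):
    x0,x1,y0,y1,z0,z1=b
    return np.array([[x,y,z] for x in(x0,x1) for y in(y0,y1) for z in(z0,z1)])
M=dict(scraper=[(-.06,.06,-.014,.014,0,.022),(-.035,.035,-.012,.012,.022,.072)],
 bracket_blue=[(-.045,.045,-.025,.025,0,.008),(-.03,.03,-.008,.008,.008,.052)],
 reader=[(-.085,.085,-.075,.075,0,.045),(-.085,.085,.075,.155,0,.025)])
def render(env,cam,boxes,p,S=4):
    m=env.camera_model(cam);out=np.zeros((384*S,512*S),np.uint8)
    c,s=np.cos(p[2]),np.sin(p[2])
    for b in boxes:
        X=corners(b)@np.array([[c,s,0],[-s,c,0],[0,0,1]])+[p[0],p[1],p[3] if len(p)>3 else 0]
        Y=X@np.array(m["R"]).T+m["t"];uv=Y@np.array(m["camera_matrix"]).T;uv=uv[:,:2]/uv[:,2:]
        cv2.fillConvexPoly(out,cv2.convexHull(np.round((uv+.5)*S).astype(np.int32)),255)
    return cv2.resize(out,(512,384),interpolation=cv2.INTER_AREA)/255.
def fit(env,name,p0,masks):
    def f(p):
        l=0
        for c,mk in masks.items():
            r=render(env,c,M[name],p);l+=np.abs(r-mk).sum()/mk.sum()
        return l
    best=None
    for d in(-.12,0,.12):
        s=np.array(p0)+[0,0,d]
        r=minimize(f,s,method="Nelder-Mead",options=dict(initial_simplex=s+np.array([[0,0,0],[.006,0,0],[0,.006,0],[0,0,.1]]),xatol=2e-4,fatol=1e-4))
        if best is None or r.fun<best.fun:best=r
    return best
E
python3 - <<'E'
from rig import env
import numpy as np
from fit import *
P=dict(scraper=(.513,.401,0),bracket_blue=(.517,-.386,1.57),reader=(.576,.062,.22))
for n,p in P.items():
    mk={}
    for c in["top","scene"]:
        best=None
        for d in env.silhouettes(n,c):
            r=render(env,c,M[n],p);iou=(r*d["region"]).sum()/np.maximum(r,d["region"]).sum()
            if best is None or iou>best[0]:best=(iou,d["region"])
        if best and best[0]>.25: mk[c]=best[1].astype(float)
        print(n,c,best and round(best[0],2))
    for ks in(list(mk),["top"],["scene"]):
        if all(k in mk for k in ks):
            r=fit(env,n,p,{k:mk[k] for k in ks});print(ks,np.round(r.x[:2],4),np.degrees(r.x[2]).round(1),round(r.fun,3))
E
```

```text
scraper top 0.89
scraper scene 0.73
['top', 'scene'] [0.5119 0.4008] -4.8 0.258
['top'] [0.5121 0.4013] -3.2 0.064
['scene'] [0.5118 0.3999] -5.0 0.159
bracket_blue top 0.81
bracket_blue scene 0.84
['top', 'scene'] [ 0.5145 -0.386 ] 99.0 0.225
['top'] [ 0.5145 -0.3856] 102.2 0.089
['scene'] [ 0.5147 -0.3856] 95.9 0.125
reader top 0.95
reader scene 0.95
['top', 'scene'] [0.5764 0.0599] 13.0 0.081
['top'] [0.5766 0.0604] 13.4 0.046
['scene'] [0.5768 0.0592] 13.0 0.032
```

Call:
play_rows:
  rows:
    - [18,54.7,0,9.4]
    - [18,54.7,0,9.4]
    - [18,54.7,0,9.4]
    - [18,54.7,0,9.4]
    - [18,54.7,0,9.4]
    - [18,54.7,0,9.4]
    - [18,54.7,0,9.4]
    - [18,54.7,0,9.4]
  fingers: 85

```text
time_s: 2.9
position: [0.3684, -0.0354, 0.2316]
tool_rot: [2.003, 2.419, 0.001]
contact_force: [0.8, -0.8, -0.6]
gripper_width: 0.085
grip_force: 0.0
```

Call:
play_rows:
  rows:
    - [18,54.7,0,9.4]
    - [18,54.7,0,9.4]
    - [18,54.7,0,9.4]
    - [18,54.7,0,9.4]
    - [18,54.7,0,9.4]
    - [18,54.7,0,9.4]
    - [18,54.7,0,9.4]
    - [18,54.7,0,9.4]

```text
time_s: 3.9
position: [0.5123, 0.4024, 0.2313]
tool_rot: [0.11, 3.139, 0.0]
contact_force: [1.9, 0.5, 0.9]
gripper_width: 0.0851
grip_force: 0.0
```

Call:
play_rows:
  rows:
    - [0,-1,-50,0]
    - [0,0,-50,0]
    - [0,0,-50,0]
    - [0,0,-30,0]
    - [0,0,-17,0]
    - [0,0,0,0]

```text
time_s: 4.65
position: [0.5117, 0.3992, 0.0336]
tool_rot: [-0.119, -3.138, 0.002]
contact_force: [0.1, -0.0, 1.1]
gripper_width: 0.085
grip_force: 0.0
```

Call:
play_rows:
  rows:
    - [0,0,0,0]
    - [0,0,0,0]
    - [0,0,0,0]
    - [0,0,0,0]
    - [0,0,0,0]
    - [0,0,0,0]
    - [0,0,0,0]
    - [0,0,0,0]
  fingers: 0
  grip_force: 80

```text
time_s: 5.65
position: [0.5123, 0.3997, 0.0352]
tool_rot: [0.119, 3.138, 0.001]
contact_force: [-2.1, -0.2, 5.6]
gripper_width: 0.0233
grip_force: 78.9
```

Call:
play_rows:
  rows:
    - [0,0,30,0]
    - [0,0,50,0]
    - [0,0,45,0]
    - [0,0,0,0]

```text
time_s: 6.15
position: [0.5135, 0.4006, 0.1632]
tool_rot: [0.119, 3.134, 0.006]
contact_force: [0.7, 0.2, -1.6]
gripper_width: 0.0232
grip_force: 78.8
```

Call:
play_rows:
  rows:
    - [9.5,-50,0,2.2]
    - [9.5,-50,0,2.2]
    - [9.5,-50,0,2.2]
    - [9.5,-50,0,2.2]
    - [9.5,-50,0,2.2]
    - [9.5,-50,0,2.2]
    - [9.5,-50,0,2.2]
    - [9,-48,0,2]

```text
time_s: 7.15
position: [0.5869, -0.0003, 0.1579]
tool_rot: [0.359, -3.119, -0.0]
contact_force: [0.8, 1.0, -1.8]
gripper_width: 0.0231
grip_force: 78.9
```

Call:
play_rows:
  rows:
    - [0,0,0,0]
    - [0,0,0,0]

```text
time_s: 7.4
position: [0.5868, 0.0015, 0.1582]
tool_rot: [0.355, -3.12, -0.001]
contact_force: [-0.4, -0.4, -2.1]
gripper_width: 0.0228
grip_force: 79.3
```

```bash
python3 - <<'E'
from rig import env
import cv2,numpy as np
from fit import *
s=env.get_state();print(s["time_s"],s["position"],s["tool_rot"],s["contact_force"],s["gripper_width"])
a=env.camera("scene");b=env.camera("wrist")
q=cv2.resize(a[120:280,180:400],None,fx=2.4,fy=2.4)
cv2.imwrite("pics/s1.png",q);cv2.imwrite("pics/w1.png",b)
for d in env.silhouettes("scraper","scene")[:2]:
    print(d["score"],np.argwhere(d["region"]).mean(0))
x,y,_=s["position"]
from scipy.optimize import minimize
mk=env.silhouettes("scraper","scene")[0]["region"].astype(float)
print(env.place_of("scraper","scene")[:1])
E
```

```text
7.4 [0.58682039 0.00145057 0.15822057] [ 3.55485440e-01 -3.11962992e+00 -7.50388330e-04] [-0.444048   -0.359663   -2.05087384] 0.022802531566405645
0.95 [176.82780083 251.39834025]
[{'centre': [0.5849, 0.0025, 0.127], 'score': 0.86}]
```

View pics/s1.png

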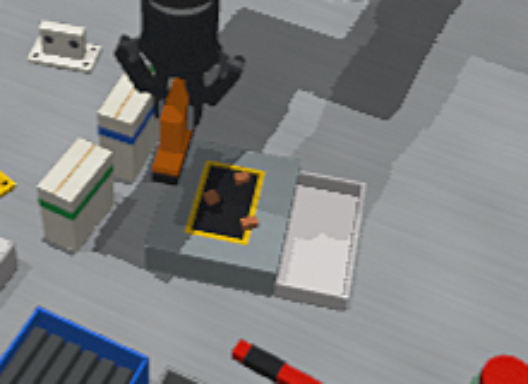

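View pics/w1.png

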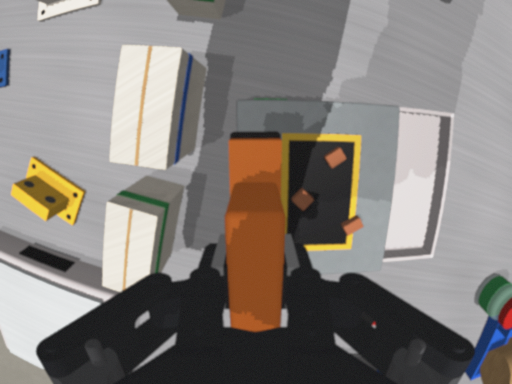

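Call:
play_rows:
  rows:
    - [0,0,-35,0]
    - [0,0,-25,0]
    - [0,0,-8,0]
    - [0,0,-4,0]
    - [0,0,-2,0]
    - [0,0,0,0]

```text
time_s: 8.4
position: [0.5879, 0.0014, 0.0859]
tool_rot: [-0.357, 3.12, -0.0]
contact_force: [0.5, 0.1, -1.9]
gripper_width: 0.0234
grip_force: 79.2
```

Call:
play_rows:
  rows:
    - [0,0,-2,0]
    - [-2.3,9.7,0,0]
    - [-2.3,9.7,0,0]
    - [-2.3,9.7,0,0]
    - [-2.3,9.7,0,0]
    - [-2.3,9.7,0,0]
    - [-2.3,9.7,0,0]
    - [-2.3,9.7,0,0]

```text
time_s: 9.4
position: [0.5712, 0.07, 0.0833]
tool_rot: [-0.357, 3.121, -0.0]
contact_force: [-0.4, -0.6, -1.5]
gripper_width: 0.0228
grip_force: 79.2
```

Call:
play_rows:
  rows:
    - [-1.9,7.8,0,0]
    - [-1.9,7.8,0,0]
    - [-1.9,7.8,0,0]
    - [-1.9,7.8,0,0]
    - [-1.9,7.8,0,0]
    - [-1.8,7.8,0,0]
    - [-1.8,7.8,0,0]
    - [-1.8,7.8,0,0]

```text
time_s: 10.4
position: [0.5563, 0.1323, 0.0832]
tool_rot: [0.357, -3.121, 0.0]
contact_force: [-0.3, -0.7, -1.1]
gripper_width: 0.023
grip_force: 79.2
```

Call:
play_rows:
  rows:
    - [0,0,0,0]
    - [0,0,0,0]

```text
time_s: 10.65
position: [0.5565, 0.1317, 0.0833]
tool_rot: [-0.357, 3.121, -0.0]
contact_force: [-0.4, 0.2, -0.9]
gripper_width: 0.0231
grip_force: 79.2
```

```bash
python3 - <<'E'
from rig import env
import cv2,numpy as np
s=env.get_state();print(s["time_s"],s["position"],s["contact_force"])
a=env.camera("scene");b=env.camera("wrist")
q=np.hstack([cv2.resize(a[140:260,220:360],(467,400)),cv2.resize(b[80:300,220:480],(320,271)) if 0 else cv2.resize(b[60:300,220:420],(333,400))])
cv2.imwrite("pics/s2.png",q)
for n in["chip0"]:
  print([(np.round(d["centre"],3),round(d["score"],2)) for c in("scene","wrist") for d in env.place_of(n,c)])
E
```

```text
10.65 [0.55647346 0.13170048 0.0832709 ] [-0.37651415  0.16954772 -0.93925991]
[(array([0.585, 0.162, 0.016]), 0.61), (array([0.525, 0.139, 0.013]), 0.59), (array([0.55, 0.15, 0.01]), 0.41), (array([0.524, 0.141, 0.013]), 0.58), (array([0.549, 0.147, 0.015]), 0.42)]
```

View pics/s2.png

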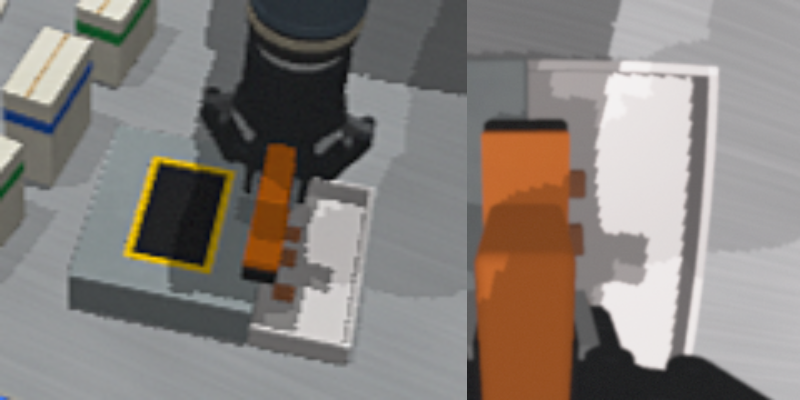

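Call:
play_rows:
  rows:
    - [0,0,20,0]
    - [0,0,50,0]
    - [-7,45,0,0]
    - [-7,50,0,0]
    - [-8,50,0,0]
    - [-8,50,0,0]
    - [-7,50,0,0]
    - [-7,23,0,0]

```text
time_s: 11.85
position: [0.512, 0.402, 0.1529]
tool_rot: [0.36, -3.121, -0.0]
contact_force: [0.1, -0.6, -1.1]
gripper_width: 0.0231
grip_force: 79.1
```

Call:
play_rows:
  rows:
    - [0,0,-45,0]
    - [0,0,-45,0]
    - [0,0,-15,0]
    - [0,0,-6,0]
    - [0,0,-3,0]
    - [0,0,-2,0]
    - [0,0,-1,0]
    - [0,0,0,0]

```text
time_s: 12.85
position: [0.5126, 0.3998, 0.0367]
tool_rot: [-0.357, 3.121, 0.0]
contact_force: [-0.4, -0.2, -2.0]
gripper_width: 0.0231
grip_force: 79.3
```

Call:
play_rows:
  rows:
    - [0,0,-1,0]
    - [0,0,-0.5,0]
    - [0,0,0,0]

```text
time_s: 13.22
position: [0.5125, 0.3998, 0.0352]
tool_rot: [-0.357, 3.121, 0.0]
contact_force: [-1.4, -0.2, 3.5]
gripper_width: 0.0231
grip_force: 80.1
```

Call:
play_rows:
  rows:
    - [0,0,0,0]
    - [0,0,0,0]
    - [0,0,0,0]
    - [0,0,0,0]
    - [0,0,0,0]
    - [0,0,0,0]
    - [0,0,0,0]
    - [0,0,0,0]
  fingers: 85

```text
time_s: 14.22
position: [0.5125, 0.3997, 0.0348]
tool_rot: [-0.357, 3.121, -0.0]
contact_force: [1.1, 0.1, 0.6]
gripper_width: 0.0847
grip_force: 0.0
```

Call:
play_rows:
  rows:
    - [0,0,30,0]
    - [0,0,50,0]
    - [0,0,60,0]
    - [0,0,57,0]
    - [0,0,0,0]

```text
time_s: 14.85
position: [0.5141, 0.401, 0.2372]
tool_rot: [-0.356, 3.114, 0.007]
contact_force: [0.4, -0.2, -0.6]
gripper_width: 0.085
grip_force: 0.0
```

```bash
python3 - <<'E'
from rig import env
import cv2,numpy as np
s=env.get_state();print(s["time_s"],s["position"],s["tool_rot"],s["gripper_width"])
a=env.camera("scene")
cv2.imwrite("pics/s3.png",cv2.resize(a[140:280,220:440],None,fx=3,fy=3))
c,sn=np.cos(.2286),np.sin(.2286)
for n in["chip0","scraper"]:
  for d in env.place_of(n,"scene"):
    p=np.array(d["centre"]);q=p-[.577,.061,0];print(n,p.round(3),"rf",round(c*q[0]+sn*q[1],3),round(-sn*q[0]+c*q[1],3),round(d["score"],2))
E
```

```text
14.85 [0.51414158 0.40101682 0.23721639] [-0.35634151  3.11379083  0.0069411 ] 0.08497625721633995
chip0 [ 0.656 -0.242  0.001] rf 0.008 -0.313 0.67
chip0 [0.587 0.162 0.015] rf 0.033 0.097 0.49
chip0 [0.527 0.138 0.014] rf -0.031 0.087 0.41
chip0 [0.549 0.148 0.013] rf -0.007 0.092 0.4
scraper [0.514 0.402 0.001] rf 0.016 0.347 0.72
scraper [ 0.67   0.406 -0.002] rf 0.169 0.315 0.35
```

View pics/s3.png

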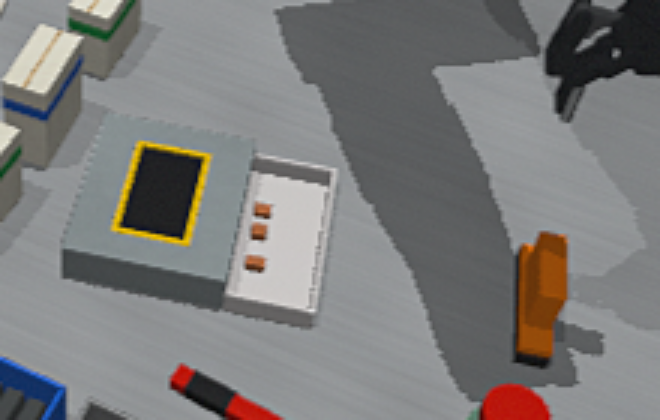

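Call:
play_rows:
  rows:
    - [0,-56,0,-6.7]
    - [0,-56,0,-6.7]
    - [0,-56,0,-6.7]
    - [0,-56,0,-6.7]
    - [0,-56,0,-6.7]
    - [0,-56,0,-6.7]
    - [0,-56,0,-6.7]
    - [0,0,0,0]

```text
time_s: 16.0
position: [0.5114, 0.0044, 0.2303]
tool_rot: [-0.923, -3.0, 0.002]
contact_force: [0.2, 1.3, -0.2]
gripper_width: 0.0848
grip_force: 0.0
```

Call:
play_rows:
  rows:
    - [0,-56,0,-6.7]
    - [0,-56,0,-6.7]
    - [0,-56,0,-6.7]
    - [0,-56,0,-6.7]
    - [0,-56,0,-6.7]
    - [0,-56,0,-6.7]
    - [2,-56,0,-6.7]
    - [0,0,0,0]

```text
time_s: 17.0
position: [0.5142, -0.3867, 0.229]
tool_rot: [-2.037, -2.387, 0.001]
contact_force: [-0.6, -0.2, -0.4]
gripper_width: 0.085
grip_force: 0.0
```

Call:
play_rows:
  rows:
    - [0,0,0,0]

```text
time_s: 17.12
position: [0.5144, -0.3833, 0.2303]
tool_rot: [-2.032, -2.393, -0.0]
contact_force: [-0.2, 0.0, -0.7]
gripper_width: 0.0851
grip_force: 0.0
```

```bash
python3 - <<'E'
from rig import env
import cv2,numpy as np
s=env.get_state();print(s["time_s"],s["position"],s["tool_rot"],s["gripper_width"])
m=env.camera_model("wrist");print({k:np.round(v,4).tolist() for k,v in m.items()})
a=env.camera("wrist")
cv2.imwrite("pics/w4.png",a)
for d in env.place_of("bracket_blue","wrist"): print(np.round(d["centre"],4),d["score"])
for i,d in enumerate(env.silhouettes("bracket_blue","wrist")):
    r=d["region"];yx=np.argwhere(r);print(yx.mean(0),r.sum(),d["score"],a[r].mean(0).round());np.save(f"m{i}.npy",r)
E
```

```text
17.125 [ 0.51440781 -0.38328189  0.23025025] [-2.03158129e+00 -2.39252405e+00 -3.13068694e-04] 0.08514863501602492
{'camera_matrix': [[297.3186, 0.0, 254.8832], [0.0, 297.3186, 195.2232], [0.0, 0.0, 1.0]], 'hand_eye': [[-0.0008, -0.958, -0.2867, 0.0734], [1.0, -0.0007, -0.0003, 0.0009], [0.0001, -0.2867, 0.958, -0.1419], [0.0, 0.0, 0.0, 1.0]]}
[ 0.5138 -0.3853  0.0006] 0.93
[ 0.3988 -0.4412  0.0008] 0.75
[ 0.6297 -0.4068  0.0007] 0.62
[194.70726991 162.46867749] 2586 0.86 [124. 126.  48.]
[168.27413545 255.47586455] 2776 0.84 [92. 59. 38.]
[198.77764026 338.39933993] 2424 0.77 [121. 101. 169.]
```

View pics/w4.png

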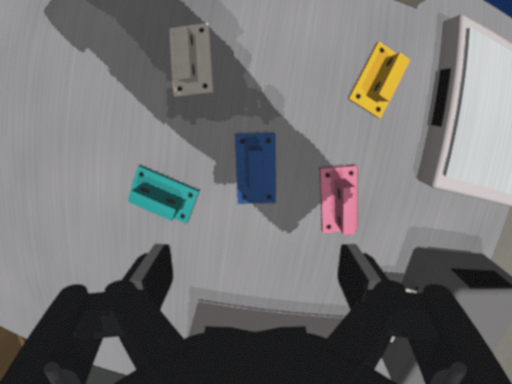

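Call:
play_rows:
  rows:
    - [0,-2,-50,0]
    - [0,0,-50,0]
    - [0,0,-50,0]
    - [0,0,-40,0]
    - [0,0,-17,0]
    - [0,0,-5,0]
    - [0,0,0,0]

```text
time_s: 18.15
position: [0.5153, -0.3865, 0.021]
tool_rot: [2.033, 2.393, 0.0]
contact_force: [0.7, -0.0, 0.4]
gripper_width: 0.085
grip_force: 0.0
```

Call:
play_rows:
  rows:
    - [0,0,0,0]
    - [0,0,0,0]
    - [0,0,0,0]
    - [0,0,0,0]
    - [0,0,0,0]
    - [0,0,0,0]
    - [0,0,0,0]
    - [0,0,0,0]
  fingers: 0
  grip_force: 80

```text
time_s: 19.15
position: [0.5147, -0.3865, 0.0202]
tool_rot: [2.035, 2.393, -0.0]
contact_force: [0.9, 0.2, 5.3]
gripper_width: 0.0151
grip_force: 78.9
```

Call:
play_rows:
  rows:
    - [0,0,30,0]
    - [0,0,50,0]
    - [0,0,50,0]
    - [0,0,50,0]
    - [0,0,0,0]

```text
time_s: 19.77
position: [0.5158, -0.3873, 0.2035]
tool_rot: [2.031, 2.389, 0.0]
contact_force: [-0.4, -1.0, -3.1]
gripper_width: 0.0149
grip_force: 78.5
```

Call:
play_rows:
  rows:
    - [6,44,0,9.4]
    - [6,44,0,9.4]
    - [6,45,0,9.4]
    - [6,45,0,9.4]
    - [6,45,0,9.4]
    - [7,45,0,9.4]

```text
time_s: 20.52
position: [0.5505, -0.1167, 0.1979]
tool_rot: [-0.654, -3.07, 0.0]
contact_force: [0.4, -0.7, -2.4]
gripper_width: 0.0148
grip_force: 78.2
```

Call:
play_rows:
  rows:
    - [7,45,0,9.4]
    - [6,45,0,9.4]
    - [6,45,0,9.4]
    - [6,44,0,9.4]
    - [0,0,0,0]
    - [0,0,0,0]

```text
time_s: 21.28
position: [0.5757, 0.0606, 0.1983]
tool_rot: [0.362, -3.118, 0.001]
contact_force: [-0.7, -0.3, -2.4]
gripper_width: 0.015
grip_force: 78.5
```

```bash
python3 - <<'E'
from rig import env
import cv2,numpy as np
s=env.get_state();print(s["time_s"],s["position"],s["tool_rot"],s["gripper_width"],s["grip_force"])
a=env.camera("scene");w=env.camera("wrist");env.camera("top")
cv2.imwrite("pics/s5.png",np.hstack([cv2.resize(a[120:280,180:373],(482,400)),w[:384,130:430][:,:300] if 0 else cv2.resize(w[:,130:430],(312,400))]))
for n in("bracket_blue","window"):
  for c in("scene","wrist","top"):
    for d in env.place_of(n,c)[:2]: print(n,c,np.round(d["centre"],4),d["score"])
E
```

```text
21.275 [0.57566404 0.0606013  0.19829345] [ 3.61572401e-01 -3.11805048e+00  6.62917876e-04] 0.015034510487905757 78.52494478225708
bracket_blue scene [ 3.983e-01 -4.366e-01  2.000e-04] 0.96
bracket_blue scene [ 6.318e-01 -4.024e-01 -6.000e-04] 0.76
bracket_blue wrist [0.5727 0.061  0.1777] 0.65
bracket_blue top [ 0.6289 -0.4091  0.0012] 0.81
bracket_blue top [ 0.3997 -0.4379 -0.0012] 0.81
window scene [0.5795 0.0669 0.0414] 0.78
window scene [0.7322 0.1947 0.0014] 0.72
```

View pics/s5.png

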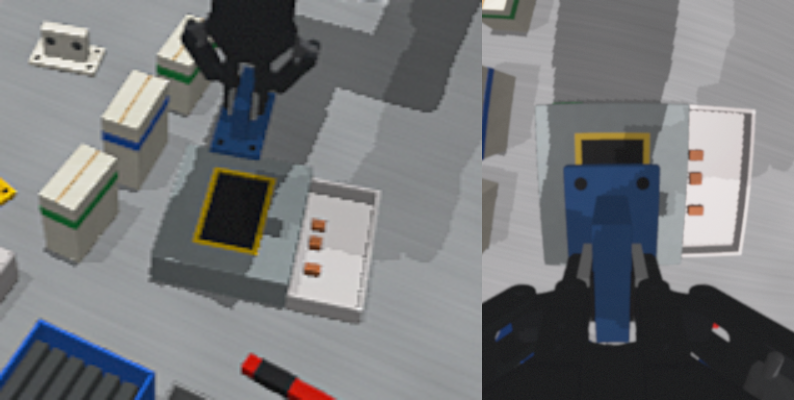

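```bash
python3 - <<'E'
from rig import env
import cv2,numpy as np
for c in("top","scene"):
    im=cv2.imread(f"pics/{c}0.png");m=env.camera_model(c);K,R,t=[np.array(m[k]) for k in("camera_matrix","R","t")]
    h=cv2.cvtColor(im,cv2.COLOR_BGR2HSV);g=((h[...,0]>18)&(h[...,0]<35)&(h[...,1]>120)&(h[...,2]>80))
    X=np.array([[.577],[.061],[.045]]);u=K@(R@X+t[:,None]);u=(u[:2]/u[2]).ravel()
    yy,xx=np.nonzero(g);k=np.hypot(xx-u[0],yy-u[1])<50;P=np.stack([xx[k],yy[k],np.ones(k.sum())])
    d=R.T@np.linalg.inv(K)@P;C=-R.T@t;W=C[:,None]+d*((.045-C[2])/d[2])
    r=cv2.minAreaRect((W[:2].T*1000).astype(np.float32));print(c,k.sum(),r)
E
```

```text
top 167 ((574.2665405273438, 61.40949249267578), (106.80453491210938, 67.3736572265625), 13.104780197143555)
scene 235 ((577.3294677734375, 60.099082946777344), (111.99616241455078, 71.65489196777344), 13.20372200012207)
```

Call:
play_rows:
  rows:
    - [0,0,-35,0]
    - [0,0,-35,0]
    - [0,0,-25,0]
    - [0,0,-15,0]
    - [0,0,-7,0]
    - [0,0,-3,0]
    - [0,0,-2,0]
    - [0,0,0,0]

```text
time_s: 22.72
position: [0.5768, 0.0608, 0.0782]
tool_rot: [-0.362, 3.12, -0.0]
contact_force: [-0.2, -0.5, -1.9]
gripper_width: 0.0151
grip_force: 78.5
```

Call:
play_rows:
  rows:
    - [0,0,0,0]
    - [0,0,0,0]
    - [0,0,0,0]
    - [0,0,0,0]

```text
time_s: 23.22
position: [0.5765, 0.0607, 0.0778]
tool_rot: [-0.363, 3.121, -0.0]
contact_force: [1.4, -0.6, -2.8]
gripper_width: 0.0149
grip_force: 78.5
```

```bash
python3 - <<'E'
from rig import env
import cv2,numpy as np
s=env.get_state();print(s["time_s"],s["position"],s["tool_rot"],s["grip_force"],s["contact_force"],np.abs(s["joint_velocities"]).max())
a=env.camera("scene");w=env.camera("wrist")
cv2.imwrite("pics/s6.png",np.hstack([cv2.resize(a[120:280,200:393],(482,400)),cv2.resize(w[:,130:430],(312,400))]))
for c in("scene","wrist"):
    for d in env.place_of("bracket_blue",c)[:4]: print(c,np.round(d["centre"],4),d["score"])
E
```

```text
23.225 [0.57650183 0.06073185 0.07780393] [-3.62625353e-01  3.12053039e+00 -1.73548725e-04] 78.47525954246521 [ 1.36857821 -0.61635332 -2.83018959] 0.001308681795354201
scene [ 0.394  -0.4384  0.0021] 0.94
scene [0.5745 0.0578 0.0567] 0.72
wrist [0.5719 0.0604 0.0583] 0.73
wrist [0.5533 0.172  0.0053] 0.52
```

View pics/s6.png

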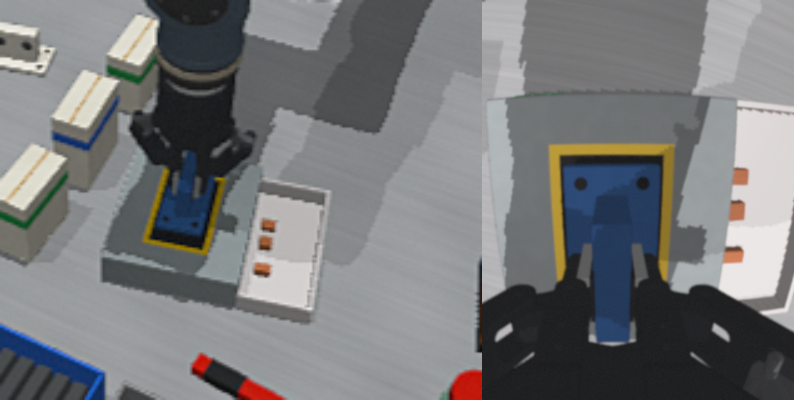

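Call:
play_rows:
  rows:
    - [1,0.5,-1,0]
    - [1,0.5,-1,0]
    - [0,0,0,0]
    - [0,0,0,0]
    - [0,0,0,0]
    - [0,0,0,0]

```text
time_s: 24.18
position: [0.5785, 0.0617, 0.0758]
tool_rot: [-0.363, 3.12, -0.0]
contact_force: [-0.2, -1.1, -2.3]
gripper_width: 0.015
grip_force: 78.5
```

```bash
python3 -c "
from rig import env
s=env.get_state();print(s['position'],s['contact_force']);print(env.job_done())"
```

```text
[0.57848327 0.06173515 0.07583486] [-0.16955433 -1.10499833 -2.34538789]
the job is handed in; nothing more can be done
None
```

I handed the job in at about 24 s with every step carried out, but the hand-in gave no verdict: the three chips are in the tray, the scraper stands released on the bench clear of the reader, and the blue bracket is held still about 1 cm above the window, centred to within a few millimetres and aligned with it.

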